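# Squeeze the box lid's hinge leaves in the toggle clamp and lay the lid on its box

## Robot

A 6-joint arm with a two-finger parallel gripper is mounted at the origin on a cart in front of the work surface, level with it; the furniture and walls round the work are solid. World frame = base frame: x ahead of the robot, y to its left, z up, the work surface at z = 0. Lengths are in mm, angles in rad, forces in N, time in s.
With the tool pointing down it reaches from about 300 to 775 mm from the base axis. Payload 14.6 kg.
Tool frame: the origin (TCP) lies at the very end of the fingers, on their centre line; the grasp point (between the pads) lies 19 mm behind it; z points along the fingers, y is the line along which they close (so a half turn about z gives the same grasp; the last joint's range is limited). The gripper opens to 94 mm and grips with 3 to 60 N. Pads are 16 mm wide; open, the fingers measure 119 mm over their backs; the gripper's body (75 mm by 177 mm) begins 78 mm behind the grasp point.
Start: joints at [-1.404, 0.3, 1.521, -0, 1.321, -0.067], TCP at [127.415, -535.028, 205.446] pointing down, gripper open.
Joint ranges: [-3.03, 3.03], [-0.79, 2.21], [0.23, 2.52], [-1.04, 4.18], [0, 3.07], [-2.55, 2.55]. Speed limits (rad/s): [2.22, 2.22, 2.57, 3.14, 3.14, 3.14].

## Interface

Orientations are given as [roll, pitch, yaw] about the fixed x, y, z axes, in that order (R = Rz(yaw) Ry(pitch) Rx(roll)).
In Python, from cell import manip, eyes, ticket gives the robot as it stands. The module is installed in compiled form; this text tells all that it offers.
- The arm moves only by the tool arm_command, never from a script. Its argument "plan" is a list of rows, each a list of 5 numbers: the opening, from -1 (shut) to 1 (fully open), then the shift along the tool's x, y, z in m, then the turn about the tool's z in rad. In form: [[jaw, dx, dy, dz, roll], ...]. A call has 1 to 20 rows; each row shifts and turns the commanded pose from where the row before left it, along the tool's axes as they then stand; what a row does not reach is not made up. A row lasts 1/8 s, in which the tool goes at most 62.5 mm and 10.7 degrees, less where a joint would pass 70% of its speed; a pose out of reach is approached as far as the arm can. A call is refused whole if a number of a shift passes 0.0625 or a number of a turn 0.188, either way. A call with a gripper value outside its range is refused whole. The fingers move at their own pace and stop on an object; "newtons" is the grip in N (left out, the last holds). Time passes only in rows, so rows that do not move let the fingers close. It gives the time, the measured TCP pose, the force, the opening and the grip force at its end, in the units of the state.
- manip.read_state(): the state, without advancing time (a new reading comes with each control period).
- eyes.camera(name): name is "scene" or "top" or "wrist"; returns a dict with "img" (400x640x3 uint8, blue, green, red), "z_map" (400x640 float32, mm along the optical axis (not along the pixel's ray), 0 where there is no reading), "fx", "fy", "cx", "cy" (pixels), "dist" ([k1, k2, p1, p2, k3] as OpenCV has them; the pictures are not rectified), "eye" and "orientation" of the camera in the world. Camera axes: x right, y down, z forward; pixel columns grow to the right and rows downward; lengths in mm; the calibration is good to about 2 mm. A picture is of the moment at which its call begins.
- ticket.sign_off(): hands the job in; it is judged then, once.
The state is a dict: "clock": time; "joints": joint angles; "qd": joint speeds; "effort": joint torques, N m; "eef_pos": TCP position; "eef_rot": TCP orientation; "wrist_force": force on the tool from outside, world axes, zero at the start; "moment": the same for the moment, N m; "finger_gap": finger opening in mm; "finger_force": force on a finger pad.
Only numpy, scipy, OpenCV 4.12 (cv2) and the standard library are available. Lean on these libraries where they do the work, as an engineer would, in place of code of your own. Each camera call takes 0.05 s, during which the arm holds its last target. There are 200 camera calls.

## Task

Someone has stuck the hinge leaves back on the clip box's lid with contact glue and laid it in the gluing jig. Swing the jig's toggle clamp over until it snaps shut on the lid, keep it shut for two seconds, then swing it fully open again. Then lift the lid out and lay it flush on the clip box with its hinge leaves up and along the back wall (the one opposite the brass hook), without knocking the box or the other things about.

Things in the scene. Friction and masses are not known exactly. Their poses are not given: they have to be found in the camera images.
- clamp_handle (a joint): Swing (rad) of the toggle clamp's handle. 0: fully open, handle low on the side away from the lid, rising 17 degrees, clamp bar upright. It grows as the handle is raised toward the lid and the bar comes down. Dead centre 1.54; stop (locked) 1.62, handle 20 degrees past upright. From 1.33 to 1.54 the shoe bears and resists (about 4 N at the grip), then it goes over to the stop; same force back.
- handle_hinge (a point): The handle's fixed hinge, low in the clamp's foot, 27 mm above the table. Axes are the jig's: x along the hinge axis, y level from the clamp toward the lid, z up. The handle swings in this y-z plane: at joint value q the point handle_grip lies 112 mm from here in the direction (163 degrees - q), measured from +y toward +z. Anywhere short of locked, the handle may stay or sink where it is left.
- handle_grip (a point): Middle of the handle's black grip, 28 mm from its free end. Grip 60 mm long, 16 mm wide along the hinge axis, 18 mm the other way; 33 mm wide steel plates lie between grip and hinge. About 60 mm above the table when open, 132 mm when locked. Pinched along the hinge axis it turns and creeps some 10 mm between the pads over a full swing: go on until the joint reads its stop.
- jig_nest (a point): Middle of the lid's place, on top of the jig's plywood board (270 x 170 mm, fixed; top 15 mm above the table). Axes as handle_hinge; x along the lid. Three dowel stops, 6 mm across, 5.5 mm high, flank the lid: two by its clamp-side long edge, 45 mm either side of its middle, one by its +x end. The fully opened bar (upright, 185 mm high) with its shoe begins 85 mm away, the clamp's foot 110 mm.
- lid_mid (a point): Centre (half-way up) of the loose dark wooden lid, 122 mm long (its x) x 64 mm wide (its y) x 7 mm thick (z up), 45 g. It starts flat on the jig's board with its hinge-leaf edge (+y) toward the clamp.
- lid_leaves (a point): Point on the lid's upper face midway between its two small pale hinge leaves, 26 mm from the lid's middle toward the hinge-leaf long edge (+y of the lid).
- lid: The lid again; origin at the middle of its underside.
- clamp_shoe: The pressing shoe: wooden bar 84 x 16 x 10 mm faced with cork, swivelling on the end of the clamp bar, 110 mm from the bar's pivot. It comes down flat on the lid's hinge leaves; locked, it presses with about 12 N. Origin at its swivel, 16 mm above its face.
- box_rim (a point): Middle of the clip box's open top, level with the rim, 44 mm above the table. Loose wooden box, 64 mm (its x) x 122 mm (its y) outside, walls 7 to 8 mm: the lid, its length along the box's y, covers it exactly. A small brass hook sits outside the front wall (-x side, 24 mm off the middle toward -y), 3 mm out and 1 mm above the rim; the back wall is at +x.
- clip_box: The clip box; origin on its underside, 3 mm from below the rim's middle.
- cream_pot: Bystander: round cream pot, 69 mm across and 41 mm high, behind the jig.
- tape_roll: Bystander: roll of tape, 96 mm across and 25 mm high, near the right edge.
Mind the look-alikes: they are no part of the job. Leave any purple or turquoise look-alike of the lid alone.

How it is judged (in metres and radians):
On the way, in this order (a step that is already met when the one before it is completed fails the run):
1. the clamp is over centre and its shoe presses the lid in the jig, for 1.5 s (value of joint clamp_handle above 1.56 rad and contact force between clamp_shoe and lid above 6 N and horizontal distance between lid_mid and jig_nest below 0.01 m), for 1.5 s.
2. the clamp is swung fully open again (value of joint clamp_handle below 0.2 rad), for 0.2 s.
At the end, for the whole second after the job is handed in: the lid rests flat on the clip box's rim, its middle within 5 mm of the rim's middle along both sides and square to it within 5 degrees, hinge leaves up and over the back wall; box upright on the table, lid at rest, clamp handle fully open (within 0.2 rad) (x of lid_mid in the frame of box_rim between -0.005 and 0.005 m and y of lid_mid in the frame of box_rim between -0.005 and 0.005 m and z of lid_mid in the frame of box_rim between 0.001 and 0.007 m and angle between the x axis of lid and the y axis of clip_box, either way round below 0.09 rad and x of lid_leaves in the frame of box_rim above 0.015 m and angle between lid's own z axis and vertical below 0.07 rad and angle between clip_box's own z axis and vertical below 0.05 rad and linear speed of lid below 0.01 m/s and value of joint clamp_handle below 0.2 rad); the robot touches nothing.
It fails at once if the clip box is knocked more than 4 cm from its place (distance of clip_box from where it was at the start of the episode above 0.04 m).
It fails at once if the cream pot or the tape roll is moved by more than 3 cm (distance of any of cream_pot, tape_roll from where it was at the start of the episode above 0.03 m).
It also fails if it takes over 69 s, if anything falls off the work surface, if the arm or the gripper's body presses on something with over 40 N, if the wrist force passes 120 N, or if a joint passes its speed limit or range.

## Working session

There is one attempt and no reset: what is moved stays moved. The work goes in short steps, Python scripts to look and compute and a tool call to move; the robot and the scene stay as the last step left them, time stands still between calls to the robot, and variables do not carry over. Pictures are saved under pics/ and viewed, at most 10 in all, crops included, and the job is handed in when it is done.

Besides the shell and the picture viewer there is one more tool, called after "Emit:" as name([rows], argument=value, ...), one row to a line, values as JSON. arm_command: Moves the arm, as the interface text tells. Its arguments: {"type":"object","properties":{"plan":{"type":"array"},"newtons":{"type":"number"}},"required":["plan"]}

```bash
mkdir -p pics; python3 - <<'E'
from cell import manip, eyes
import cv2,pickle
for n in("top","scene"):
    c=eyes.camera(n); cv2.imwrite(f"pics/{n}0.png",c["img"]); pickle.dump(c,open(f"{n}0.pkl","wb"))
    print(n,c["fx"],c["fy"],c["cx"],c["cy"],c["dist"],c["eye"],c["orientation"])
print(manip.read_state())
E
```

```text
top 516.6192278965514 516.6192278965514 316.74877012534023 203.78245774637986 [-0.04082674  0.          0.          0.          0.        ] [ -88.39604737  322.46121965 1862.82885116] [-2.75705510e+00  7.01287523e-04 -2.08814141e+00]
scene 373.1126456443528 373.1126456443528 319.85140676148075 198.5035648750361 [0.02521419 0.         0.         0.         0.        ] [-14.12583897 622.43357291 877.08339019] [-2.30713959  0.01121438 -2.42629433]
{'clock': 0.1, 'joints': array([-1.40361898e+00,  3.00405797e-01,  1.52150408e+00, -2.87780978e-05,
        1.32068659e+00, -6.65859846e-02]), 'qd': array([ 0.00130928, -0.00080996,  0.0003501 ,  0.00051746, -0.00055513,
       -0.00061175]), 'effort': array([ 1.02365553e-03, -5.32646406e+01, -3.53282690e+01,  7.08797760e-02,
        2.34999123e-02, -4.68025814e-05]), 'eef_pos': array([ 127.36156517, -534.81754951,  204.95471976]), 'eef_rot': array([-3.14058921e+00, -3.89768185e-05,  2.33770444e-01]), 'wrist_force': array([ 0.15013314,  0.3309482 , -0.15022447]), 'moment': array([0.05066727, 0.00633614, 0.06560342]), 'finger_force': 0.0, 'finger_gap': 94.12239923082768}
```

View pics/top0.png

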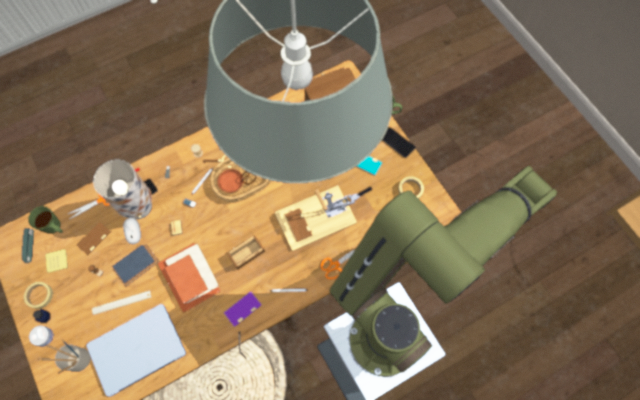

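View pics/scene0.png

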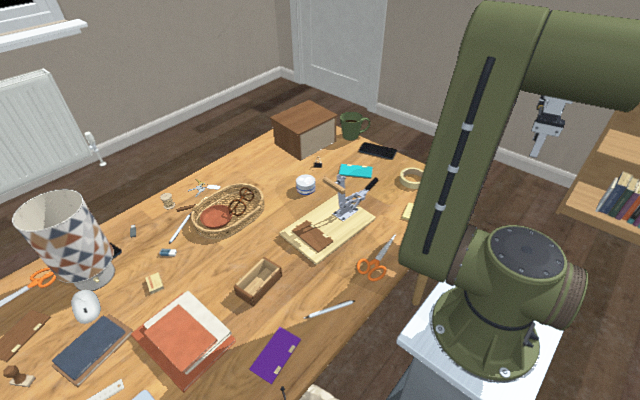

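The top view shows the jig at (317,218), its dark lid at (298,222), the clamp handle at (362,191) and the open clip box at (246,252).
Lid candidates (top view): dark lid in the jig (298,222), purple (243,309), turquoise (370,165), brown piece at far left (95,238). I choose the one in the jig and check it in a crop.

```bash
cat > h.py <<'E'
import numpy as np,cv2,pickle
from scipy.spatial.transform import Rotation as R
def ray(c,u,v):
    K=np.array([[c["fx"],0,c["cx"]],[0,c["fy"],c["cy"]],[0,0,1]])
    p=cv2.undistortPoints(np.array([[[u,v]]],float),K,np.array(c["dist"])).ravel()
    return R.from_euler("xyz",c["orientation"]).as_matrix()@np.array([*p,1.])
def onz(c,u,v,z):
    d=ray(c,u,v); e=np.array(c["eye"]); return e+d*(z-e[2])/d[2]
def dep(c,u,v):
    return np.array(c["eye"])+ray(c,u,v)*c["z_map"][int(round(v)),int(round(u))]
def crop(c,u0,v0,w,h,k,name):
    cv2.imwrite(name,cv2.resize(c["img"][v0:v0+h,u0:u0+w],None,fx=k,fy=k,interpolation=cv2.INTER_CUBIC))
E
python3 - <<'E'
from h import *
a=pickle.load(open("scene0.pkl","rb"));b=pickle.load(open("top0.pkl","rb"))
x=cv2.resize(a["img"][155:305,225:425],None,fx=4,fy=4,interpolation=cv2.INTER_CUBIC)
cv2.imwrite("pics/s1.png",x)
crop(b,220,170,160,110,5,"pics/t1.png")
E
```

```text
(no output)
```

View pics/s1.png

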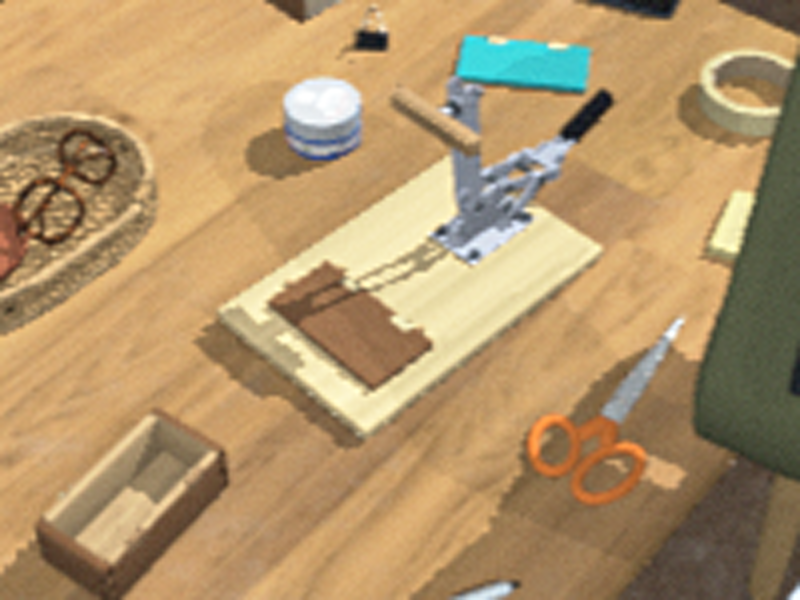

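View pics/t1.png

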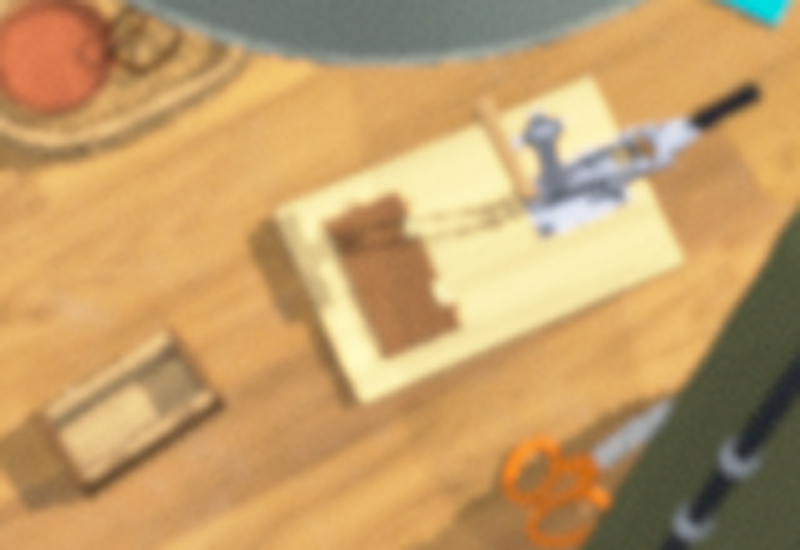

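```bash
python3 - <<'E'
from h import *
np.set_printoptions(precision=1,suppress=True)
a=pickle.load(open("scene0.pkl","rb"));b=pickle.load(open("top0.pkl","rb"))
def S(u,v,z): return onz(a,225+u/4-.4,155+v/4-.4,z)
def T(u,v,z): return onz(b,220+u/5-.4,170+v/5-.4,z)
print("board S",[S(*p,15)[:2] for p in[(220,313),(362,432),(602,248),(455,158)]])
print("board T",[T(*p,15)[:2] for p in[(276,215),(362,403),(683,258),(593,78)]])
print("lid S",[S(*p,22)[:2] for p in[(268,303),(373,390),(432,345),(330,262)]])
print("lid T",[T(*p,22)[:2] for p in[(325,220),(386,357),(458,325),(398,193)]])
print("box S",[S(*p,44)[:2] for p in[(157,412),(227,460),(112,572),(40,527)]])
print("box T",[T(*p,44)[:2] for p in[(165,332),(220,402),(90,488),(42,412)]])
print("grip S",S(587,115,60),dep(a,225+587/4,155+115/4),"T",T(728,107,60),dep(b,220+728/5,170+107/5))
print("pot",dep(a,225+322/4,155+105/4))
E
```

```text
board S [array([608.1, 112.9]), array([446.5, 127.9]), array([ 422.2, -139.3]), array([ 582.8, -148.1])]
board T [array([610.1, 111.5]), array([445.7, 126.1]), array([ 425.7, -141.4]), array([ 588.8, -158.1])]
lid S [array([582.1,  85.3]), array([462.2,  97.7]), array([457.1,  35.8]), array([575.4,  20.9])]
lid T [array([585.3,  81.7]), array([466.2,  94.1]), array([461.5,  35. ]), array([577.1,  22.6])]
box S [array([553.3, 225.5]), array([485.7, 222.8]), array([478.8, 333.1]), array([541. , 341.1])]
box T [array([557.7, 230. ]), array([489.5, 219.4]), array([478.4, 331.4]), array([547.2, 336.6])]
grip S [ 500.7 -223.4   60. ] [ 494.  -215.4   66.9] T [ 500.7 -223.4   60. ] [ 496.4 -221.8   66.5]
pot [ 697.2 -104.9   39.3]
```

The jig lid is dark with pale leaves toward the clamp, so it is the right one. The black grip sits at crop (587,115) in the scene view. Board, lid and box line up in both views.

Emit:
arm_command([
  [1,0,0,-0.015,-0.18],
  [1,0,0,-0.015,-0.18],
  [1,0,0,-0.015,-0.18],
  [1,0,0,-0.015,-0.18],
  [1,0,0,-0.015,-0.18],
  [1,0,0,-0.015,-0.18],
  [1,0,0,-0.015,-0.176],
  [1,0.034,0.035,0,0],
  [1,0.034,0.035,0,0],
  [1,0.034,0.035,0,0],
  [1,0.034,0.035,0,0],
  [1,0.034,0.035,0,0],
  [1,0.034,0.035,0,0],
  [1,0.034,0.035,0,0],
  [1,0.034,0.035,0,0],
  [1,0.034,0.035,0,0],
  [1,0.034,0.035,0,0],
  [1,0,0,0,0],
])

```text
clock: 2.35
eef_pos: [505.3, -222.4, 309.6]
eef_rot: [-3.14, -0.001, 1.493]
wrist_force: [-0.7, 0.1, -0.4]
finger_gap: 93.6
finger_force: 0.0
```

```bash
python3 - <<'E'
from cell import eyes,manip
from h import *
c=eyes.camera("wrist");pickle.dump(c,open("w1.pkl","wb"));cv2.imwrite("pics/w1.png",c["img"])
s=manip.read_state();print(s["eef_pos"],s["eef_rot"],s["joints"],s["clock"],c["eye"],c["orientation"])
E
```

```text
[ 504.23683134 -223.62885058  309.76830179] [-3.14040387e+00 -4.15958284e-04  1.49197067e+00] [-4.83793759e-01  2.48607587e-01  1.34692379e+00 -8.60795600e-05
  1.54731779e+00 -4.04966278e-01] 2.4 [ 512.29693045 -142.68423682  488.83314561] [ 2.86513285e+00  1.42392936e-03 -7.80971071e-02]
```

View pics/w1.png

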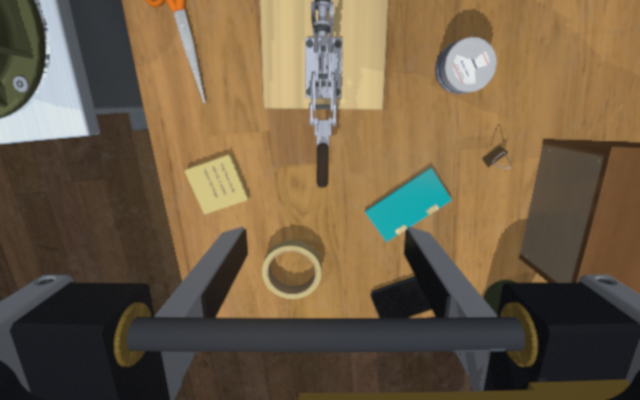

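The wrist view shows the grip from about (322,145) to its free end at (322,186), with the clamp straight above it. The tape roll is at (291,270), clear of the path.

```bash
python3 - <<'E'
from h import *
np.set_printoptions(precision=1,suppress=True)
c=pickle.load(open("w1.pkl","rb"))
for n,u,v,z in[("free",322,186,69),("mid",322,166,62),("inner",322,145,52),("boardL",265,107,15),("boardR",383,108,15),("boardL2",260,3,15),("boardR2",387,3,15),("plateL",306,95,20),("plateR",342,96,20)]:
    print(n,onz(c,u,v,z),dep(c,u,v))
E
```

```text
free [ 498.8 -248.7   69. ] [ 498.9 -248.    71.9]
mid [ 500.8 -223.1   62. ] [ 501.  -221.7   69.3]
inner [ 502.9 -196.6   52. ] [ 503.  -195.6   59.8]
boardL [ 426.2 -141.4   15. ] [ 426.3 -141.4   15.6]
boardR [ 592.2 -155.8   15. ] [ 594.5 -156.2    1.1]
boardL2 [436.  -9.  15.] [435.8  -8.6  13.6]
boardR2 [602.1 -22.1  15. ] [602.2 -21.9  14.2]
plateL [ 485.7 -130.    20. ] [ 485.6 -129.9   18.3]
plateR [ 535.2 -135.2   20. ] [ 535.5 -135.1   14.8]
```

Emit:
arm_command([
  [1,-0.002,-0.003,0.04,0],
  [1,0,0,0.05,0],
  [1,0,0,0.05,0],
  [1,0,0,0.05,0],
  [1,0,0,0.04,0],
  [1,0,0,0.025,0],
  [1,0,0,0.012,0],
  [1,0,0,0,0],
  [-1,0,0,0,0],
  [-1,0,0,0,0],
  [-1,0,0,0,0],
  [-1,0,0,0,0],
  [-1,0,0,0,0],
  [-1,0,0,0,0],
], newtons=30)

```text
clock: 4.15
eef_pos: [500.6, -226.2, 43.5]
eef_rot: [-3.142, -0.0, 1.49]
wrist_force: [-0.0, 0.3, -0.0]
finger_gap: 37.5
finger_force: 0.0
```

Emit:
arm_command([
  [-1,0,0,0,0],
  [-1,0,0,0,0],
  [-1,0,0,0,0],
  [-1,0,0,0,0],
  [-1,0,0,0,0],
])

```text
clock: 4.78
eef_pos: [500.3, -226.2, 43.4]
eef_rot: [-3.141, -0.0, 1.49]
wrist_force: [-5.7, -0.4, 2.9]
finger_gap: 15.7
finger_force: 30.0
```

```bash
python3 - <<'E'
import numpy as np
# arc: grasp pt radius r, start angle
r=114.5
d=np.radians(np.array([163]+list(np.linspace(163,68,20))))
p=np.c_[r*np.cos(d),r*np.sin(d)]
print(np.round(np.diff(p,axis=0),1).tolist())
E
```

```text
[[0.0, 0.0], [3.3, 9.4], [4.1, 9.1], [4.9, 8.7], [5.7, 8.2], [6.4, 7.7], [7.0, 7.1], [7.6, 6.5], [8.1, 5.8], [8.6, 5.1], [9.0, 4.3], [9.4, 3.5], [9.6, 2.7], [9.8, 1.8], [9.9, 1.0], [10.0, 0.1], [10.0, -0.8], [9.9, -1.6], [9.7, -2.5], [9.4, -3.3]]
```

Emit:
arm_command([
  [-1,0.0033,0,-0.0094,0],
  [-1,0.0041,0,-0.0091,0],
  [-1,0.0049,0,-0.0087,0],
  [-1,0.0057,0,-0.0082,0],
  [-1,0.0064,0,-0.0077,0],
  [-1,0.007,0,-0.0071,0],
  [-1,0.0076,0,-0.0065,0],
  [-1,0.0081,0,-0.0058,0],
  [-1,0.0086,0,-0.0051,0],
  [-1,0.009,0,-0.0043,0],
  [-1,0.0094,0,-0.0035,0],
  [-1,0.0096,0,-0.0027,0],
  [-1,0.0098,0,-0.0018,0],
  [-1,0,0,0,0],
])

```text
clock: 6.52
eef_pos: [508.4, -132.3, 123.8]
eef_rot: [3.141, -0.0, 1.491]
wrist_force: [-4.6, 0.6, -0.7]
finger_gap: 15.7
finger_force: 30.0
```

Emit:
arm_command([
  [-1,0.0099,0,-0.001,0],
  [-1,0.01,0,0,0],
  [-1,0.01,0,0.0008,0],
  [-1,0.0099,0,0.0016,0],
  [-1,0.0097,0,0.0025,0],
  [-1,0.0094,0,0.0033,0],
  [-1,0,0,0,0],
])

```text
clock: 7.4
eef_pos: [513.8, -73.4, 118.2]
eef_rot: [3.139, -0.001, 1.49]
wrist_force: [-11.1, 5.8, 18.7]
finger_gap: 12.7
finger_force: 30.0
```

```bash
python3 - <<'E'
from cell import eyes,manip
from h import *
c=eyes.camera("scene");pickle.dump(c,open("s2.pkl","wb"));crop(c,270,140,150,110,5,"pics/s2.png")
E
```

```text
(no output)
```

View pics/s2.png

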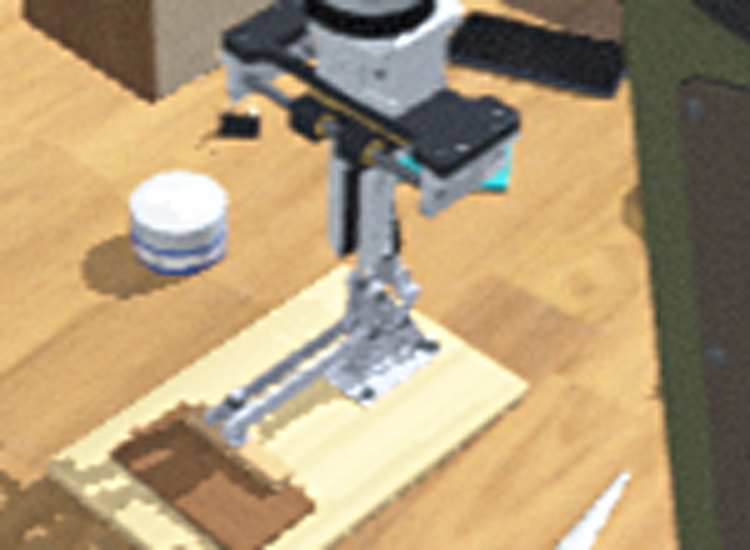

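The bar is down on the lid, but the gripper hides the handle. The finger gap has also dropped to 12.7, so I'll check with the wrist camera.

```bash
python3 - <<'E'
from cell import eyes,manip
from h import *
c=eyes.camera("wrist");pickle.dump(c,open("w2.pkl","wb"));cv2.imwrite("pics/w2.png",c["img"])
s=manip.read_state();print(s["eef_pos"],s["wrist_force"],s["moment"],s["finger_gap"],c["eye"])
E
```

```text
[513.80379925 -73.68390717 118.33096906] [-9.85974809  4.52340251 18.74071124] [ 0.57110839  1.72307372 -0.07305923] 12.88976241231707 [520.37035047   6.20873743 297.57844142]
```

View pics/w2.png

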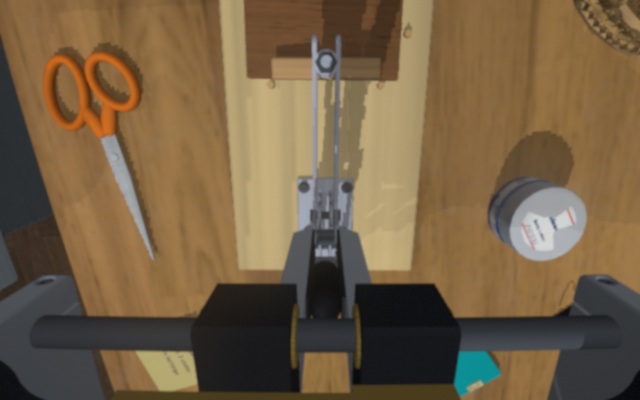

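```bash
python3 - <<'E'
from h import *
np.set_printoptions(precision=1,suppress=True)
c=pickle.load(open("w2.pkl","rb"))
for u,v in[(325,265),(325,272),(325,280),(325,288),(325,296),(325,304),(325,312),(326,62),(290,66),(365,66),(315,150),(315,100)]: print(u,v,dep(c,u,v))
print("lid corners",[onz(c,u,v,22)[:2] for u,v in[(246,76),(398,82)]])
print("shoe",[onz(c,u,v,32)[:2] for u,v in[(272,58),(381,61),(381,80),(272,78)]])
E
```

```text
325 265 [513.  -87.6 120.7]
325 272 [513.2 -84.5 134.7]
325 280 [513.4 -81.7 148.1]
325 288 [513.5 -80.3 157.8]
325 296 [513.3 -82.1 162. ]
325 304 [513.1 -85.2 163.9]
325 312 [512.8 -89.1 164.6]
326 62 [523.4  31.4  75.4]
290 66 [496.3  35.7  32.4]
365 66 [553.3  30.9  33.8]
315 150 [510.9 -25.6  65.6]
315 100 [514.    8.7  64.4]
lid corners [array([459.3,  32.3]), array([580.8,  17.8])]
shoe [array([483.2,  42.6]), array([566. ,  33.8]), array([565.4,  19.9]), array([481.4,  28.2])]
```

The handle's front face leans about 12° (q≈1.48), so it isn't locked, and the pads have crept forward to its front edge. I'll regrip further back with more force.

Emit:
arm_command([
  [-0.4,0,0,0,0],
  [-0.4,0,0,0,0],
  [-0.4,0,0,0,0],
  [-0.4,-0.01,0,-0.003,0],
  [-0.4,-0.01,0,0,0],
  [-0.4,0,0,0,0],
], newtons=55)

```text
clock: 8.25
eef_pos: [511.3, -95.2, 119.1]
eef_rot: [3.142, 0.0, 1.488]
wrist_force: [-0.1, 0.2, 0.4]
finger_gap: 28.3
finger_force: 0.0
```

```bash
cat > look.py <<'E'
from cell import eyes,manip
from h import *
np.set_printoptions(precision=1,suppress=True)
c=eyes.camera("wrist")
for v in range(240,330,8): print(v,dep(c,325,v))
s=manip.read_state();print(s["eef_pos"],s["wrist_force"],s["finger_gap"],s["clock"])
E
python3 look.py
```

```text
240 [ 507.7 -139.8   14.8]
248 [ 507.  -148.1   14.6]
256 [ 505.7 -164.    -0.6]
264 [ 508.7 -128.4   83.9]
272 [ 508.6 -130.    92.6]
280 [ 508.5 -132.   100. ]
288 [ 508.7 -129.2  114.6]
296 [ 508.6 -130.7  121.3]
304 [ 508.5 -132.2  127.5]
312 [ 508.4 -133.5  133.6]
320 [514.1 -67.  229.5]
328 [514.1 -67.  232.5]
[511.2 -94.7 119.1] [-0.6  0.1  0. ] 28.200899745846925 8.3
```

Emit:
arm_command([
  [-0.4,-0.016,0,0,0],
  [-0.4,-0.016,0,0,0],
  [-0.4,-0.016,0,0,0],
  [-0.4,0,0,0,0],
  [-1,0,0,0,0],
  [-1,0,0,0,0],
  [-1,0,0,0,0],
  [-1,0,0,0,0],
], newtons=58)

```text
clock: 9.3
eef_pos: [507.6, -141.8, 119.1]
eef_rot: [3.141, -0.0, 1.49]
wrist_force: [2.5, 0.4, -2.6]
finger_gap: 16.0
finger_force: 58.0
```

Emit:
arm_command([
  [-1,0.008,0,-0.002,0],
  [-1,0.008,0,-0.001,0],
  [-1,0.008,0,0,0],
  [-1,0.008,0,0,0],
  [-1,0.008,0,0.0005,0],
  [-1,0.008,0,0.001,0],
  [-1,0.008,0,0.0015,0],
  [-1,0.008,0,0.002,0],
  [-1,0.006,0,0.002,0],
  [-1,0,0,0,0],
])

```text
clock: 10.55
eef_pos: [513.6, -71.9, 115.6]
eef_rot: [3.14, -0.0, 1.491]
wrist_force: [3.4, 0.1, 5.9]
finger_gap: 13.9
finger_force: 58.0
```

```bash
python3 look.py
```

```text
240 [513.3 -80.   94.5]
248 [ 510.3 -116.2   29.5]
256 [ 509.2 -129.9   17.8]
264 [512.8 -85.7 117.3]
272 [513.1 -81.8 133.9]
280 [513.4 -78.5 147.9]
288 [513.5 -77.1 157.6]
296 [513.3 -79.3 161. ]
304 [513.  -82.9 162.1]
312 [512.8 -85.8 164.2]
320 [516.2 -43.6 226.1]
328 [516.2 -43.7 229. ]
[513.6 -72.1 115.7] [3.7 0.6 6.4] 13.36265095764182 10.6
```

The pads squeeze off the front edge again (q≈1.51). I'll straddle back behind the handle, close the fingers and push it over.

Emit:
arm_command([
  [-0.4,0,0,0,0],
  [-0.4,0,0,0,0],
  [-0.4,0,0,-0.004,0],
  [-0.4,-0.025,0,-0.004,0],
  [-0.4,-0.025,0,0,0],
  [-0.4,-0.025,0,0,0],
  [-0.4,-0.03,0,0,0],
  [-0.4,0,0,0,0],
], newtons=30)

```text
clock: 11.6
eef_pos: [504.3, -178.3, 123.2]
eef_rot: [-3.141, -0.0, 1.488]
wrist_force: [-0.7, 0.7, 0.4]
finger_gap: 28.1
finger_force: 0.0
```

```bash
sed -i 's/range(240,330,8)/range(190,330,8)/' look.py; python3 look.py
```

```text
190 [ 504.3 -179.3   -0.3]
198 [ 503.7 -187.     0.8]
206 [ 503.  -195.3    0. ]
214 [ 502.2 -203.7   -0.5]
222 [ 501.6 -211.7    0.5]
230 [ 500.9 -220.2    0.5]
238 [ 500.1 -229.3   -0.7]
246 [ 499.4 -238.    -0.6]
254 [ 498.7 -246.4    0.5]
262 [ 497.9 -255.9   -0.5]
270 [ 497.1 -264.4    0.7]
278 [ 496.3 -274.4   -0.5]
286 [ 495.5 -284.1   -1. ]
294 [ 494.7 -293.2    0. ]
302 [ 493.9 -302.8    0.3]
310 [ 493.1 -312.     1.3]
318 [ 507.2 -150.1  232.9]
326 [ 507.2 -150.   236. ]
[ 504.4 -177.3  123.1] [-0.7  1.1 -0.3] 28.622857386074685 11.65
```

```bash
python3 - <<'E'
from cell import eyes,manip
from h import *
np.set_printoptions(precision=0,suppress=True)
c=eyes.camera("wrist");pickle.dump(c,open("w3.pkl","wb"))
for v in range(100,316,10): print(v,[tuple(dep(c,u,v)[1:].round()) for u in (300,310,318,326,334)])
E
```

```text
100 [(np.float64(-93.0), np.float64(18.0)), (np.float64(-95.0), np.float64(94.0)), (np.float64(-95.0), np.float64(93.0)), (np.float64(-96.0), np.float64(113.0)), (np.float64(-96.0), np.float64(96.0))]
110 [(np.float64(-102.0), np.float64(18.0)), (np.float64(-101.0), np.float64(89.0)), (np.float64(-102.0), np.float64(78.0)), (np.float64(-102.0), np.float64(79.0)), (np.float64(-103.0), np.float64(79.0))]
120 [(np.float64(-110.0), np.float64(18.0)), (np.float64(-111.0), np.float64(18.0)), (np.float64(-111.0), np.float64(17.0)), (np.float64(-112.0), np.float64(18.0)), (np.float64(-112.0), np.float64(18.0))]
130 [(np.float64(-118.0), np.float64(18.0)), (np.float64(-118.0), np.float64(30.0)), (np.float64(-119.0), np.float64(29.0)), (np.float64(-119.0), np.float64(28.0)), (np.float64(-120.0), np.float64(31.0))]
140 [(np.float64(-126.0), np.float64(21.0)), (np.float64(-128.0), np.float64(17.0)), (np.float64(-128.0), np.float64(18.0)), (np.float64(-129.0), np.float64(18.0)), (np.float64(-129.0), np.float64(18.0))]
150 [(np.float64(-136.0), np.float64(15.0)), (np.float64(-137.0), np.float64(15
[... 2683 characters left out ...]
oat64(0.0)), (np.float64(-276.0), np.float64(-0.0)), (np.float64(-276.0), np.float64(0.0))]
290 [(np.float64(-285.0), np.float64(1.0)), (np.float64(-287.0), np.float64(-1.0)), (np.float64(-287.0), np.float64(-0.0)), (np.float64(-288.0), np.float64(-1.0)), (np.float64(-287.0), np.float64(1.0))]
300 [(np.float64(-297.0), np.float64(0.0)), (np.float64(-298.0), np.float64(-0.0)), (np.float64(-298.0), np.float64(1.0)), (np.float64(-300.0), np.float64(-1.0)), (np.float64(-300.0), np.float64(1.0))]
310 [(np.float64(-310.0), np.float64(-0.0)), (np.float64(-310.0), np.float64(1.0)), (np.float64(-311.0), np.float64(-0.0)), (np.float64(-312.0), np.float64(-0.0)), (np.float64(-313.0), np.float64(-0.0))]
```

```bash
python3 - <<'E'
from h import *
np.set_printoptions(precision=1,suppress=True)
c=pickle.load(open("w3.pkl","rb"))
for v in list(range(40,112,5)): print(v,dep(c,322,v),dep(c,326,v))
crop(c,240,0,160,150,4,"pics/w3.png")
E
```

```text
40 [512.3 -72.9 159.8] [513.9 -73.2 160.6]
45 [512.1 -74.8 160.2] [513.7 -74.7 158.8]
50 [511.9 -76.6 159.3] [513.6 -76.7 159.1]
55 [511.8 -78.3 158.2] [513.4 -78.3 157.1]
60 [511.6 -79.9 155.2] [513.3 -80.1 156. ]
65 [511.4 -81.5 151.2] [513.2 -81.5 150.6]
70 [511.2 -83.1 147.2] [513.  -83.3 147.7]
75 [511.  -84.9 142.5] [512.9 -85.1 142.9]
80 [510.8 -86.7 137. ] [512.7 -86.9 137.2]
85 [510.6 -88.8 131.2] [512.6 -88.9 131.3]
90 [510.4 -91.  126.2] [512.4 -91.1 125.2]
95 [510.1 -93.3 119.1] [512.2 -93.5 119.1]
100 [509.8 -95.8 111.7] [512.  -96.  112.7]
105 [509.3 -98.7  88.8] [511.8 -98.9  87.5]
110 [ 508.9 -102.    77.5] [ 511.6 -102.2   78.7]
```

View pics/w3.png

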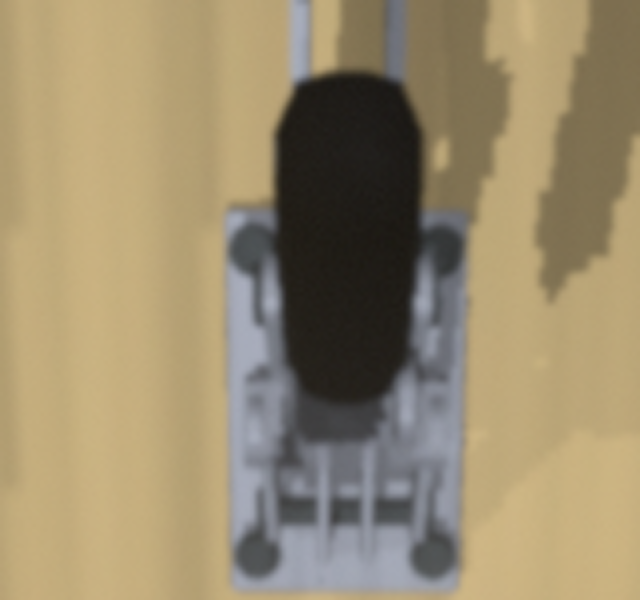

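The handle's back face leans 19.9°, so it is locked: it snapped over as I released. I'll wait, move above it to its front side with closed fingers, and check that it is still locked.

Emit:
arm_command([
  [-1,0,0,-0.02,0],
  [-1,0,0,-0.03,0],
  [-1,0,0,-0.03,0],
  [-1,0,0,0,0],
  [-1,0.02,0,0,0],
  [-1,0.03,0,0,0],
  [-1,0.03,0,0,0],
  [-1,0.03,0,0,0],
  [-1,0.025,0,0,0],
  [-1,0.006,0,0,0],
  [-1,0,0,0,0],
  [-1,0,0,0,0],
  [-1,0,0,0,0],
  [-1,0,0,0,0],
  [-1,0,0,0,0],
  [-1,0,0,0,0],
  [-1,0,0,0.025,0],
  [-1,0,0,0.03,0],
  [-1,0,0,0.02,0],
  [-1,0,0,0,0],
])

```text
clock: 14.2
eef_pos: [515.4, -36.3, 127.1]
eef_rot: [-3.139, -0.0, 1.49]
wrist_force: [-0.0, 0.8, -0.3]
finger_gap: 0.7
finger_force: 0.0
```

```bash
python3 - <<'E'
from cell import eyes,manip
from h import *
np.set_printoptions(precision=1,suppress=True)
c=eyes.camera("wrist");pickle.dump(c,open("w4.pkl","wb"))
s=manip.read_state();print(s["eef_pos"],s["wrist_force"],s["finger_gap"],s["clock"])
# lid/shoe heights in view (bar low?) : sample points predicted
K=np.array([[c["fx"],0,c["cx"]],[0,c["fy"],c["cy"]],[0,0,1]])
Rc=R.from_euler("xyz",c["orientation"])
for P in [(523.4,31,70),(496,36,34),(521,59,22),(480,61,22)]:
    p=Rc.inv().apply(np.array(P)-c["eye"]);uv=cv2.projectPoints(p[None],np.zeros(3),np.zeros(3),K,np.array(c["dist"]))[0].ravel()
    print(P,uv,dep(c,*uv) if 0<uv[1]<400 else "")
cv2.imwrite("pics/w4.png",c["img"])
E
```

```text
[516.  -36.4 128.3] [-0.5 -0.5 -0.2] 0.26950961162278675 14.25
(523.4, 31, 70) [328.3 120.8] [523.4  31.3  75.6]
(496, 36, 34) [294.1 115. ] [496.   36.   34.1]
(521, 59, 22) [322.5  83.7] [521.   58.9  23. ]
(480, 61, 22) [273.2  85.5] [523.   43.5 306.4]
```

Clamp still shut after 2.5 s. Now I push the handle back over and down.

Emit:
arm_command([
  [-1,-0.01,0,0,0],
  [-1,-0.01,0,0,0],
  [-1,-0.01,0,0,0],
  [-1,-0.01,0,0,0],
  [-1,-0.01,0,0,0],
  [-1,-0.01,0,0,0],
  [-1,-0.01,0,0,0],
  [-1,-0.01,0,0,0],
  [-1,-0.01,0,0,0],
  [-1,-0.01,0,0,0],
  [-1,-0.012,0,0.004,0],
  [-1,-0.012,0,0.004,0],
  [-1,-0.012,0,0.006,0],
  [-1,-0.01,0,0.01,0],
  [-1,-0.009,0,0.01,0],
  [-1,-0.008,0,0.01,0],
  [-1,-0.005,0,0.01,0],
  [-1,-0.004,0,0.006,0],
  [-1,0,0,0,0],
])

```text
clock: 16.62
eef_pos: [502.0, -207.8, 67.9]
eef_rot: [-3.141, -0.0, 1.49]
wrist_force: [-0.3, 1.1, 0.7]
finger_gap: 0.2
finger_force: 0.3
```

```bash
python3 - <<'E'
from cell import eyes,manip
from h import *
np.set_printoptions(precision=1,suppress=True)
c=eyes.camera("scene");crop(c,270,140,150,110,5,"pics/s3.png")
s=manip.read_state();print(s["eef_pos"],s["wrist_force"],s["finger_gap"],s["clock"])
E
```

```text
[ 502.2 -207.8   68.2] [ 0.4  0.1 -1.4] 0.16541993553934373 16.675
```

View pics/s3.png

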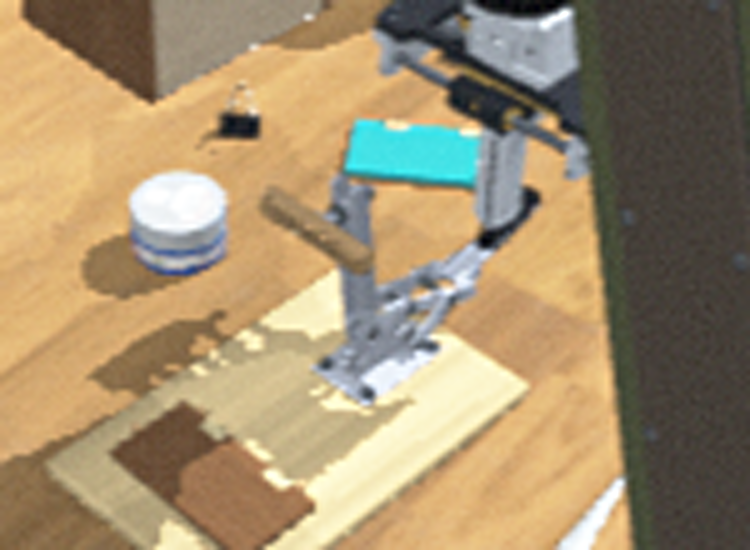

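The clamp is fully open: handle low, bar upright, lid still in the jig. Next I go up and over to look at the lid and box.

Emit:
arm_command([
  [0,0,0,-0.03,0],
  [0.5,0,0,-0.05,0],
  [1,0,0,-0.05,0],
  [1,0,0,-0.05,0],
  [1,0,0,-0.05,0],
  [1,0.02,0,-0.01,0],
  [1,0.042,0,0,0],
  [1,0.042,0,0,0],
  [1,0.042,0,0,0],
  [1,0.042,0,0,0],
  [1,0.042,0,0,0],
  [1,0.042,0,0,0],
  [1,0.036,0,0,0],
  [1,0,0,0,0],
  [1,0,0,0,0],
])

```text
clock: 18.55
eef_pos: [526.7, 99.0, 307.7]
eef_rot: [-3.141, 0.0, 1.49]
wrist_force: [-0.5, -1.1, 0.4]
finger_gap: 93.7
finger_force: 0.0
```

```bash
python3 - <<'E'
from cell import eyes,manip
from h import *
c=eyes.camera("wrist");pickle.dump(c,open("w5.pkl","wb"))
crop(c,180,0,270,200,2.95,"pics/w5.png")
s=manip.read_state();print(s["eef_pos"],s["eef_rot"],s["joints"],s["clock"])
E
```

```text
[526.80314639  98.64544341 307.81201568] [-3.14109381e+00  2.66003733e-04  1.48939695e+00] [ 1.16849607e-01  2.11818570e-01  1.39608212e+00 -1.62653593e-04
  1.53423343e+00  1.98255045e-01] 18.6
```

View pics/w5.png

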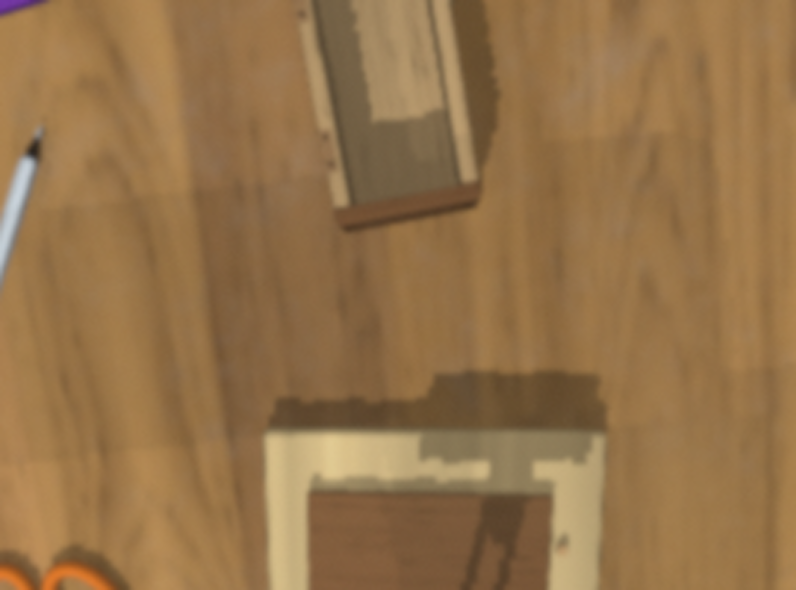

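The crop shows the box's near end at about (343,212)–(478,183). Dark screw marks sit on its robot-side wall at (327,150) and (302,15). The lid's far edge runs from (308,490) to (552,493). I've now viewed all 10 pictures, so I'll find the hook numerically from closer.

Emit:
arm_command([
  [1,0.03,0,0.03,0],
  [1,0.04,0,0.035,0],
  [1,0.04,0,0.035,0],
  [1,0,0,0,0],
  [1,0,0,0,0],
])

```text
clock: 19.23
eef_pos: [536.3, 207.8, 208.9]
eef_rot: [3.141, -0.0, 1.489]
wrist_force: [1.0, -1.2, 0.4]
finger_gap: 93.9
finger_force: 0.0
```

```bash
python3 - <<'E'
from cell import eyes,manip
from h import *
np.set_printoptions(precision=1,suppress=True,linewidth=200)
c5=pickle.load(open("w5.pkl","rb"))
for u,v in[(308,490),(552,493)]: print("lid far edge",onz(c5,180+u/2.95-.3,v/2.95-.3,22))
c=eyes.camera("wrist");pickle.dump(c,open("w6.pkl","wb"))
s=manip.read_state();print(s["eef_pos"],s["eef_rot"][2],s["clock"])
K=np.array([[c["fx"],0,c["cx"]],[0,c["fy"],c["cy"]],[0,0,1]])
# point cloud rim
vv,uu=np.mgrid[0:400,0:640]
n=cv2.undistortPoints(np.stack([uu,vv],-1).reshape(-1,1,2).astype(float),K,np.array(c["dist"])).reshape(-1,2)
Rc=R.from_euler("xyz",c["orientation"]).as_matrix()
P=(np.c_[n,np.ones(len(n))]@Rc.T)*c["z_map"].reshape(-1,1)+c["eye"]
m=(abs(P[:,2]-44)<3)&(P[:,0]>440)&(P[:,0]<600)&(P[:,1]>190)&(P[:,1]<380)
r=cv2.minAreaRect(P[m,:2].astype(np.float32));print(m.sum(),r,cv2.boxPoints(r),np.median(P[m,2]))
# rectified top view at z=44, 0.5 mm, box axes
ctr=np.array(r[0]);a=r[2] if r[1][0]<r[1][1] else r[2]-90
a=np.radians(a);ex=np.array([np.cos(a),np.sin(a)]);ey=np.array([-np.sin(a),np.cos(a)])
if ex[0]<0: ex,ey=-ex,-ey
print("ex",ex)
X,Y=np.meshgrid(np.arange(-45,45,.5),np.arange(75,-75,-.5))
W=np.stack([ctr[0]+X*ex[0]+Y*ey[0],ctr[1]+X*ex[1]+Y*ey[1],np.full(X.shape,44.)],-1).reshape(-1,3)
uv=cv2.projectPoints((W-c["eye"])@Rc,np.zeros(3),np.zeros(3),K,np.array(c["dist"]))[0].reshape(*X.shape,2).astype(np.float32)
im=cv2.remap(c["img"],uv[...,0],uv[...,1],cv2.INTER_LINEAR)
np.save("rect.npy",im)
hsv=cv2.cvtColor(im,cv2.COLOR_BGR2HSV)
for side in(-1,1):
    print("side",side)
    for y in range(60,-62,-6):
        row=int((75-y)*2)
        print(y,[tuple(int(q) for q in im[row,int((side*x+45)*2)]) for x in(26,28,30,31,32,33,34,35)])
E
```

```text
lid far edge [466.6  95.6  22. ]
lid far edge [586.1  84.5  22. ]
[536.5 207.7 209.4] 1.488538545554261 19.275
2516 ((522.2903442382812, 279.2628173828125), (66.53596496582031, 122.33372497558594), 5.9187445640563965) [[482.9 336.7]
 [495.5 215. ]
 [561.7 221.9]
 [549.1 343.5]] 43.46554752220277
ex [1.  0.1]
side -1
60 [(57, 89, 123), (56, 88, 122), (60, 92, 126), (62, 94, 129), (68, 101, 136), (74, 110, 145), (78, 117, 153), (78, 119, 155)]
54 [(61, 92, 123), (64, 96, 128), (66, 99, 131), (64, 96, 129), (61, 95, 128), (64, 100, 136), (70, 111, 148), (73, 115, 152)]
48 [(83, 118, 142), (102, 142, 171), (103, 144, 174), (98, 140, 170), (90, 129, 161), (81, 120, 155), (76, 117, 154), (77, 117, 154)]
42 [(80, 113, 137), (101, 141, 170), (103, 145, 174), (99, 139, 169), (88, 128, 158), (79, 117, 150), (77, 116, 152), (78, 117, 154)]
36 [(84, 118, 143), (86, 121, 151), (70, 101, 130), (72, 104, 134), (75, 109, 142), (75, 113, 148), (74, 114, 151), (74, 116, 154)]
30 [(82, 115, 139), (85, 121, 152), (80, 115, 148), (80, 115, 149), (79, 115, 150), (77, 115, 152), (75, 116, 154), (74, 117, 1
[... 4041 characters left out ...]
 83, 108), (50, 81, 106), (51, 81, 107)]
-36 [(106, 148, 178), (102, 144, 172), (84, 121, 148), (67, 100, 126), (55, 87, 112), (52, 83, 109), (52, 84, 110), (53, 85, 112)]
-42 [(105, 148, 177), (100, 142, 170), (82, 119, 145), (65, 99, 124), (55, 87, 113), (52, 87, 113), (59, 96, 125), (67, 108, 142)]
-48 [(105, 147, 177), (102, 142, 172), (85, 123, 152), (71, 110, 140), (65, 108, 142), (68, 111, 147), (69, 113, 150), (69, 114, 152)]
-54 [(76, 109, 137), (74, 107, 135), (69, 104, 134), (67, 106, 138), (69, 112, 148), (72, 117, 154), (72, 116, 154), (73, 117, 153)]
-60 [(57, 89, 123), (58, 91, 126), (58, 93, 127), (63, 102, 136), (69, 112, 148), (71, 115, 152), (72, 116, 153), (71, 115, 152)]
```

The brass hook is on the world +x wall at about +27 mm, so the back wall is on the robot side (-x). That matches the screw marks at ±30. I'll refine the box edges and go over the lid with the wrist turned.

```bash
python3 - <<'E'
from h import *
np.set_printoptions(precision=2,suppress=True)
g=cv2.GaussianBlur(cv2.cvtColor(np.load("rect.npy"),cv2.COLOR_BGR2GRAY).astype(np.float32),(5,5),0)
X=np.arange(-45,45,.5)
def edge(sl,lo,hi,sgn,xs):
    d=np.gradient(sl)*sgn; k=(xs>=lo)&(xs<=hi); w=np.clip(d[k],0,None)**2
    return (w*xs[k]).sum()/w.sum()
ys=[y for y in range(-44,46,2)]
L=[(y,edge(g[int((75-y)*2)],-36,-29,1,X)) for y in ys if not 20<abs(y)<40]
Rr=[(y,edge(g[int((75-y)*2)],27,35,-1,X)) for y in ys if y<14]
for n,e in(("L",L),("R",Rr)):
    e=np.array(e);p=np.polyfit(e[:,0],e[:,1],1);print(n,p,np.std(e[:,1]-np.polyval(p,e[:,0])))
# inner and outer end profiles at x=0,-15,15
for x in(-15,0,15): print(x,[int(v) for v in g[::4,int((x+45)*2)]])
E
```

```text
L [  0.01 -32.15] 0.0775737466355904
R [ 0.01 30.45] 0.05900217281781236
-15 [87, 86, 84, 84, 85, 85, 85, 82, 83, 87, 90, 99, 92, 77, 98, 101, 102, 102, 102, 101, 101, 102, 102, 102, 101, 101, 102, 101, 101, 100, 100, 100, 100, 101, 100, 100, 100, 100, 99, 99, 99, 99, 99, 98, 99, 98, 98, 98, 97, 96, 95, 95, 95, 96, 95, 95, 96, 96, 97, 96, 95, 87, 73, 75, 82, 87, 88, 92, 101, 110, 111, 111, 111, 111, 111]
0 [80, 79, 79, 79, 80, 81, 83, 82, 81, 84, 90, 99, 99, 103, 128, 135, 134, 135, 138, 140, 141, 142, 142, 142, 142, 142, 142, 143, 144, 145, 144, 144, 145, 145, 145, 145, 145, 146, 146, 147, 147, 146, 146, 147, 135, 108, 101, 101, 101, 100, 101, 100, 101, 100, 100, 100, 98, 97, 97, 97, 98, 90, 75, 77, 83, 87, 89, 92, 102, 116, 120, 120, 120, 119, 118]
15 [90, 90, 90, 89, 89, 89, 89, 86, 82, 84, 90, 97, 97, 102, 129, 141, 143, 144, 146, 145, 146, 146, 145, 145, 145, 143, 143, 142, 142, 143, 142, 143, 142, 140, 138, 137, 139, 143, 146, 150, 149, 145, 144, 144, 132, 109, 102, 102, 102, 101, 101, 101, 100, 100, 100, 101, 100, 101, 100, 100, 99, 91, 78, 78, 84, 88, 89, 91, 100, 111, 113, 113, 114, 115, 115]
```

Emit:
arm_command([
  [1,-0.03,0,0,-0.18],
  [1,0,0,0,-0.18],
  [1,0,0,0,-0.18],
  [1,0,0,0,-0.18],
  [1,0,0,0,-0.18],
  [1,0,0,0,-0.18],
  [1,0,0,0,-0.18],
  [1,0,0,0,-0.18],
  [1,0,0,0,-0.13],
  [1,0,0,0,0],
])

```text
clock: 20.52
eef_pos: [533.9, 177.9, 209.3]
eef_rot: [3.141, 0.002, 3.058]
wrist_force: [-0.2, 0.1, -0.1]
finger_gap: 93.6
finger_force: 0.0
```

Emit:
arm_command([
  [1,0.001,-0.029,0,0],
  [1,0,-0.04,0,0],
  [1,0,-0.04,0,0],
  [1,0,0,0,0],
  [1,0,0,0,0],
])

```text
clock: 21.15
eef_pos: [523.8, 70.3, 208.7]
eef_rot: [3.141, 0.001, 3.057]
wrist_force: [-0.5, 0.1, -0.0]
finger_gap: 93.8
finger_force: 0.0
```

```bash
python3 - <<'E'
from cell import eyes,manip
from h import *
np.set_printoptions(precision=1,suppress=True,linewidth=200)
c=eyes.camera("wrist");pickle.dump(c,open("w7.pkl","wb"))
s=manip.read_state();tcp=s["eef_pos"];psi=s["eef_rot"][2];print(tcp,s["eef_rot"],s["clock"])
K=np.array([[c["fx"],0,c["cx"]],[0,c["fy"],c["cy"]],[0,0,1]])
vv,uu=np.mgrid[0:400,0:640]
n=cv2.undistortPoints(np.stack([uu,vv],-1).reshape(-1,1,2).astype(float),K,np.array(c["dist"])).reshape(-1,2)
Rc=R.from_euler("xyz",c["orientation"]).as_matrix()
P=(np.c_[n,np.ones(len(n))]@Rc.T)*c["z_map"].reshape(-1,1)+c["eye"]
col=c["img"].reshape(-1,3).astype(int)
near=(P[:,0]>430)&(P[:,0]<610)&(P[:,1]>-20)&(P[:,1]<130)&(P[:,2]>10)&(P[:,2]<30)
m=near&(P[:,2]>19.5)
Q=P[m];print(m.sum(),Q.min(0),Q.max(0))
r=cv2.minAreaRect(Q[:,:2].astype(np.float32));print(r,cv2.boxPoints(r).tolist())
# dark wood edge per x strip
for x in range(455,596,10):
    k=m&(abs(P[:,0]-x)<1.5)
    if k.sum()>5: print(x,np.percentile(P[k,1],[1,99]),k.sum())
E
```

```text
[523.7  70.7 208.5] [3.1 0.  3.1] 21.2
5751 [459.8  14.9  19.5] [591.4  93.9  24.7]
((526.4703979492188, 53.38559341430664), (70.75621795654297, 129.0294189453125), 84.36775207519531) [[458.7950439453125, 24.50994873046875], [587.2015380859375, 11.846611022949219], [594.145751953125, 82.26123809814453], [465.7392578125, 94.92457580566406]]
465 [30.9 92.5] 142
475 [25.7 93.3] 161
485 [30.4 92.7] 152
495 [28.6 92. ] 154
505 [27.4 90.1] 145
515 [26.2 89.3] 146
525 [24.9 88.2] 140
535 [25.4 87.9] 139
545 [23.9 85.6] 130
555 [22.7 85.2] 134
565 [15.6 84.2] 138
575 [20.5 83.5] 129
585 [58.2 82.9] 24
```

Lid middle is (523.5, 56.8) at -5.2°. I grasp 10 mm off toward the far side so the gripper body clears the bar; closing will slide the lid away from the dowels.

Emit:
arm_command([
  [1,0,-0.0035,0.04,0],
  [1,0,0,0.05,0],
  [1,0,0,0.05,0],
  [1,0,0,0.03,0],
  [1,0,0,0.015,0],
  [1,0,0,0.0065,0],
  [1,0,0,0,0],
  [0.3,0,0,0,0],
  [0.3,0,0,0,0],
  [0.3,0,0,0,0],
  [-1,0,0,0,0],
  [-1,0,0,0,0],
  [-1,0,0,0,0],
  [-1,0,0,0,0],
], newtons=20)

```text
clock: 22.95
eef_pos: [523.5, 66.8, 16.9]
eef_rot: [3.142, 0.0, 3.06]
wrist_force: [-0.9, -0.8, 5.5]
finger_gap: 63.7
finger_force: 20.0
```

Lid gripped at 63.7 mm. Next: lift, turn, and carry it over the box.

Emit:
arm_command([
  [-1,0,0,-0.01,0],
  [-1,0,0,-0.03,0],
  [-1,0,0,-0.045,0],
  [-1,0,0,-0.045,0],
  [-1,0,0,-0.04,0],
  [-1,0,0,-0.01,0],
  [-1,0,0,0,0.1745],
  [-1,0,0,0,0.1745],
  [-1,0,0,0,0.1745],
  [-1,0,0,0,0.1745],
  [-1,0,0,0,0.1745],
  [-1,0,0,0,0.1745],
  [-1,0,0,0,0.1745],
  [-1,0,0,0,0.1745],
  [-1,0,0,0,0],
  [-1,0,0,0,0],
])

```text
clock: 24.95
eef_pos: [523.1, 66.8, 196.1]
eef_rot: [-3.141, -0.0, 1.668]
wrist_force: [0.4, 0.5, -0.5]
finger_gap: 63.2
finger_force: 20.0
```

Emit:
arm_command([
  [-1,0.02,0.0016,0,0],
  [-1,0.03,0.0026,0,0],
  [-1,0.04,0.0034,0,0],
  [-1,0.04,0.0034,0,0],
  [-1,0.04,0.0034,0,0],
  [-1,0.03,0.0026,0,0],
  [-1,0.0126,0.0006,0,0],
  [-1,0,0,0,0],
  [-1,0,0,0,0],
  [-1,0,0,0,0],
])

```text
clock: 26.2
eef_pos: [521.3, 279.3, 196.8]
eef_rot: [3.141, 0.0, 1.663]
wrist_force: [-0.1, 0.5, -0.1]
finger_gap: 63.8
finger_force: 20.0
```

```bash
python3 - <<'E'
from cell import eyes,manip
from h import *
np.set_printoptions(precision=2,suppress=True,linewidth=200)
c=eyes.camera("wrist");pickle.dump(c,open("w8.pkl","wb"))
s=manip.read_state();tcp=s["eef_pos"];psi=s["eef_rot"][2];print(tcp,s["eef_rot"],s["clock"],s["finger_gap"])
K=np.array([[c["fx"],0,c["cx"]],[0,c["fy"],c["cy"]],[0,0,1]])
vv,uu=np.mgrid[0:400,0:640]
n=cv2.undistortPoints(np.stack([uu,vv],-1).reshape(-1,1,2).astype(float),K,np.array(c["dist"])).reshape(-1,2)
Rc=R.from_euler("xyz",c["orientation"]).as_matrix()
P=(np.c_[n,np.ones(len(n))]@Rc.T)*c["z_map"].reshape(-1,1)+c["eye"]
D=P-tcp; tx=D[:,0]*np.cos(psi)+D[:,1]*np.sin(psi); ty=D[:,0]*np.sin(psi)-D[:,1]*np.cos(psi)
m=(abs(D[:,2]-5)<5)&(abs(tx)<100)&(abs(ty)<60)
print("lid z",np.median(P[m,2]), m.sum())
for y in range(-35,36,5):
    k=m&(abs(ty-y)<1.2)
    if k.sum()>5: print(y,tx[k].min(),tx[k].max())
for x in range(10,62,10):
    k=m&(abs(tx-x)<1.2)
    if k.sum()>5: print("x",x,ty[k].min(),ty[k].max(),np.median(P[k,2]))
E
```

```text
[521.31 279.37 196.81] [3.14 0.   1.66] 26.25 63.5043005955285
lid z 201.75995762684352 20319
-35 9.399342958467045 10.227890450676629
-30 -49.75266416329085 62.14303330722431
-25 -49.750554628911345 62.10639908554298
-20 -49.487704744512165 62.28687516310173
-15 -49.3202921610936 62.566340110963914
-10 -49.68392218156512 62.53503004092027
-5 -49.32158322105224 62.56376678749043
0 -49.46122272880089 62.54750524089572
5 -49.38748548536329 62.630357723600014
10 -49.27986666117184 62.55224828174162
15 -49.676060421902164 62.597204208216326
20 -49.54157327418368 62.35932660049229
25 -49.45549032224988 62.02602307517711
30 -49.45060463220416 62.06292968785234
35 8.145375139443106 10.505778010473826
x 10 -42.54581518863136 42.985216145442884 201.8725158941441
x 20 -30.900582479021022 32.23285864534112 201.7733167229649
x 30 -30.906884961711672 32.396309453119066 201.76056481525248
x 40 -31.005603342473293 32.39410074065164 201.72001441872078
x 50 -31.204671529778174 32.58341590486435 201.71803207008082
x 60 -31.088117560995883 32.68287673296441 201.79796956939697
```

Emit:
arm_command([
  [-1,-0.0013,-0.0007,0.03,0],
  [-1,0,0,0.045,0],
  [-1,0,0,0.035,0],
  [-1,0,0,0.02,0],
  [-1,0,0,0.01,0],
  [-1,0,0,0.006,0],
  [-1,0,0,0.004,0],
  [-1,0,0,0,0],
  [-1,0,0,0,0],
])

```text
clock: 27.38
eef_pos: [520.7, 278.9, 47.1]
eef_rot: [3.141, -0.0, 1.664]
wrist_force: [0.3, -0.1, -0.8]
finger_gap: 63.6
finger_force: 20.0
```

Emit:
arm_command([
  [-1,0,0,0.001,0],
  [-1,0,0,0,0],
  [0.6,0,0,0,0],
  [0.6,0,0,0,0],
  [0.6,0,0,0,0],
  [0.9,0,0,0,0],
  [0.9,0,0,0,0],
  [0.9,0,0,-0.01,0],
  [0.9,0,0,-0.03,0],
  [0.9,0,0,-0.05,0],
  [0.9,0,0,-0.05,0],
  [0.9,-0.03,0,-0.02,0],
  [0.9,-0.03,0,0,0],
  [0.9,0,0,0,0],
  [0.9,0,0,0,0],
])

```text
clock: 29.25
eef_pos: [526.0, 219.6, 205.9]
eef_rot: [3.141, -0.0, 1.664]
wrist_force: [0.1, 0.5, -0.8]
finger_gap: 89.1
finger_force: 0.0
```

```bash
python3 - <<'E'
from cell import eyes,manip
from h import *
np.set_printoptions(precision=2,suppress=True,linewidth=200)
c=eyes.camera("wrist");pickle.dump(c,open("w9.pkl","wb"))
s=manip.read_state();print(s["eef_pos"],s["eef_rot"],s["clock"])
K=np.array([[c["fx"],0,c["cx"]],[0,c["fy"],c["cy"]],[0,0,1]])
vv,uu=np.mgrid[0:400,0:640]
n=cv2.undistortPoints(np.stack([uu,vv],-1).reshape(-1,1,2).astype(float),K,np.array(c["dist"])).reshape(-1,2)
Rc=R.from_euler("xyz",c["orientation"]).as_matrix()
P=(np.c_[n,np.ones(len(n))]@Rc.T)*c["z_map"].reshape(-1,1)+c["eye"]
b=np.array([521.4,279.2]);a=np.radians(5.35)
x=(P[:,0]-b[0])*np.cos(a)+(P[:,1]-b[1])*np.sin(a); y=-(P[:,0]-b[0])*np.sin(a)+(P[:,1]-b[1])*np.cos(a)
rg=(abs(x)<50)&(abs(y)<80)&(P[:,2]>2)&(P[:,2]<70)
lid=rg&(P[:,2]>47.5)
r=cv2.minAreaRect(np.c_[x,y][lid].astype(np.float32));print("lid in box frame",r)
for q in(-20,0,20):
    k=lid&(abs(x-q)<2);print("z x=",q,[np.median(P[k&(abs(y-t)<3),2]) for t in(-50,-20,10,40)],y[k].min(),y[k].max())
for q in(-40,0,40):
    k=lid&(abs(y-q)<1.5);print("edges",q,x[k].min(),x[k].max())
# box walls visible below rim
k=rg&(P[:,2]>8)&(P[:,2]<41);print("walls",k.sum(),[ (t,np.percentile(x[k&(abs(y-t)<8)],[2,50,98]) if (k&(abs(y-t)<8)).sum()>5 else 0) for t in(-60,-30,0,30,60)])
print("near end wall y",[np.median(y[k&(abs(x-q)<4)]) if (k&(abs(x-q)<4)).any() else None for q in(-20,0,20)])
# pale leaves
col=c["img"].reshape(-1,3).astype(int).sum(1)
br=lid&(col>np.percentile(col[lid],97));print("bright",np.median(x[br]),np.percentile(y[br],[5,50,95]))
E
```

```text
[525.93 219.77 205.71] [-3.14 -0.    1.66] 29.3
lid in box frame ((-0.14443016052246094, 1.6360855102539062), (120.89397430419922, 64.338623046875), 89.89352416992188)
z x= -20 [np.float64(50.802853247428146), np.float64(50.56410966777986), np.float64(50.57970462393166), np.float64(50.63183269218567)] -58.66928829311297 61.99617143049412
z x= 0 [np.float64(51.09141302220732), np.float64(50.59195773856561), np.float64(50.84815316009252), np.float64(50.78268540387637)] -58.64186934180939 61.845298443048115
z x= 20 [np.float64(50.85931461527048), np.float64(50.75898610185439), np.float64(50.93413346635674), np.float64(50.490443033984945)] -58.66244220912114 61.915897768806005
edges -40 -32.04240623937722 31.571803093206
edges 0 -32.03747168787012 31.701384979462006
edges 40 -31.9815661253134 31.62862701843806
walls 28 [(-60, 0), (-30, 0), (0, 0), (30, array([33.03, 35.86, 37.36])), (60, 0)]
near end wall y [None, None, None]
bright -27.198586882100905 [-33.26  27.62  38.01]
```

The lid lies flat (z≈51), within 2 mm of the box middle, leaves over the back wall. A last check of handle and bystanders before handing in:

```bash
python3 - <<'E'
from cell import eyes,ticket
from h import *
np.set_printoptions(precision=1,suppress=True)
a=pickle.load(open("scene0.pkl","rb"));c=eyes.camera("scene")
for n,u,v in[("grip",371.5,183.7),("pot",305.5,181),("tape",410,177)]: print(n,dep(a,u,v),dep(c,u,v))
g=dep(c,371.5,183.7)
if abs(g-dep(a,371.5,183.7)).max()<8: print(ticket.sign_off())
E
```

```text
grip [ 494.7 -214.9   67.1] [ 495.7 -216.5   65.5]
pot [ 697.6 -105.3   39.9] [ 694.8 -102.5   43.2]
tape [ 451.2 -409.8   -1.5] [ 450.3 -407.9    0.1]
the job is handed in; nothing more can be done
None
```

The job is handed in: the clamp was snapped shut for over two seconds and swung fully open again. The lid lies flat on the clip box, within 2 mm of centre, hinge leaves up over the back wall; the judge's verdict was not shown.

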